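# Dry-stroke the slip dispensers and set the caked one to soak

### The job

Before these three empty slip dispensers are filled, check their plungers where they stand in the rack: press each one down slowly, over at least the first quarter of its stroke before judging it, and never press harder than about 15 N. Push a plunger that runs evenly fully home and leave that dispenser in its hole; where the resistance builds up, stop and back off at once, lift that dispenser out and stand it upright in the wide, straight-sided terracotta soaking jar. Leave the jar and everything else on the table where it is.

Things in the scene. Friction and masses are not known exactly. Their poses are not given: they have to be found in the camera images.
- collar_a (a point): Centre of dispenser A's grey grip collar (38 mm wide, 22 tall). All three look alike: loose, empty, upright, 210 g; white barrel 30 mm wide, 80 tall on a flat foot (91 mm below this point), the collar on top, a plunger rising from it. z up along its axis. It stands in a blind rack hole, foot 15 mm above the table, 1.5 mm play all round. Grip it by the collar.
- cap_a (a point): Centre of the flat top of the plunger's round thumb cap on dispenser A (cap 30 mm in diameter, 8 mm thick). Fully out it stands 48 mm above the collar's centre, fully home 23 mm above it (cap then 4 mm clear of the collar). The cap is springy and gives 1 mm per 5 N pressed on it.
- plunger_a (a joint): Stroke of plunger A, m: 0 out, 0.025 home on a hard stop; starts at 0 to 0.003. If clear it resists evenly, 3 to 6 N pushed slowly (plus 40 N per m/s), and stays where left. If caked it starts at about 4 N like the others but climbs about 1.2 N per mm pushed, and springs part way back when let go. Any of the three may be the caked one.
- collar_b (a point): Centre of dispenser B's grey grip collar (38 mm wide, 22 tall). All three look alike: loose, empty, upright, 210 g; white barrel 30 mm wide, 80 tall on a flat foot (91 mm below this point), the collar on top, a plunger rising from it. z up along its axis. It stands in a blind rack hole, foot 15 mm above the table, 1.5 mm play all round. Grip it by the collar.
- cap_b (a point): Centre of the flat top of the plunger's round thumb cap on dispenser B (cap 30 mm in diameter, 8 mm thick). Fully out it stands 48 mm above the collar's centre, fully home 23 mm above it (cap then 4 mm clear of the collar). The cap is springy and gives 1 mm per 5 N pressed on it.
- plunger_b (a joint): Stroke of plunger B, m: 0 out, 0.025 home on a hard stop; starts at 0 to 0.003. If clear it resists evenly, 3 to 6 N pushed slowly (plus 40 N per m/s), and stays where left. If caked it starts at about 4 N like the others but climbs about 1.2 N per mm pushed, and springs part way back when let go. Any of the three may be the caked one.
- collar_c (a point): Centre of dispenser C's grey grip collar (38 mm wide, 22 tall). All three look alike: loose, empty, upright, 210 g; white barrel 30 mm wide, 80 tall on a flat foot (91 mm below this point), the collar on top, a plunger rising from it. z up along its axis. It stands in a blind rack hole, foot 15 mm above the table, 1.5 mm play all round. Grip it by the collar.
- cap_c (a point): Centre of the flat top of the plunger's round thumb cap on dispenser C (cap 30 mm in diameter, 8 mm thick). Fully out it stands 48 mm above the collar's centre, fully home 23 mm above it (cap then 4 mm clear of the collar). The cap is springy and gives 1 mm per 5 N pressed on it.
- plunger_c (a joint): Stroke of plunger C, m: 0 out, 0.025 home on a hard stop; starts at 0 to 0.003. If clear it resists evenly, 3 to 6 N pushed slowly (plus 40 N per m/s), and stays where left. If caked it starts at about 4 N like the others but climbs about 1.2 N per mm pushed, and springs part way back when let go. Any of the three may be the caked one.
- rack: Wooden rack fixed to the table, 80 x 260 x 50 mm tall, with three round blind holes in a row 85 mm apart along its y axis, 35 mm deep, 33 mm in diameter. Origin: centre of the underside.
- jar: Soaking jar: empty terracotta jar with upright walls, 60 mm tall, 88 mm outside (92 mm at the lip), inside 76 mm wide with a flat floor 6 mm above its underside; loose, 0.7 kg. Origin: centre of the underside; z up. A dispenser standing in it has its collar's centre 97 mm above this origin.
- bowl: White ceramic bowl, 112 mm across, 45 mm tall. Bystander; origin at the centre of its underside.
- brush: Brush, 160 mm long, lying in front of the rack. Bystander; origin at the centre of its underside.
- rib: Dark wooden shaping rib, 90 x 45 x 8 mm, lying flat. Bystander; origin at the centre of its underside.
- vase: Small white vase, 84 mm across, 130 mm tall. Bystander; origin at the centre of its underside.
- glaze_jar: Closed glaze jar, 64 mm across, 85 mm tall. Bystander; origin at the centre of its underside.
- beaker: Small terracotta beaker, 64 mm across, 70 mm tall. Bystander; origin at the centre of its underside.
Not all that is in view belongs to the job. What is shaped like the part that bears collar_a but brown or red is not meant.

How it is judged:
By the outcome, as a careful person would: the job done as asked, in the order asked, and still so for the second after the job is handed in, with the robot touching nothing.
It also fails if it takes over 58 s, if anything falls off the work surface, if the arm or the gripper's body presses on something with over 40 N, if the wrist force passes 120 N, or if a joint passes its speed limit or range.

### The arm

A 7-joint arm with a two-finger parallel gripper is mounted at the origin on the work surface. World frame = base frame: x ahead of the robot, y to its left, z up, the work surface at z = 0. Lengths are in m, angles in rad, forces in N, time in s.
With the tool pointing down it reaches from about 0.4 to 0.85 m from the base axis. Payload 4.5 kg.
Tool frame: the origin (TCP) lies on the centre line of the jaws, within the pads' length; the fingertips stand 8 mm ahead of it and the grasp point (between the pads) lies 11 mm behind it; z points along the fingers, x is the direction in which the jaws open and shut, and the axes are right-handed (so a half turn about z gives the same grasp; the last joint's range is limited). The gripper opens to 88 mm and grips with 3 to 60 N. Pads are 18 mm wide; open, the fingers measure 123 mm over their backs; the gripper's body (75 mm by 187 mm) begins 45 mm behind the grasp point.
Start: joints at [1.365, 0.689, -0.195, 1.565, 0.157, 0.902, -0.215], TCP at [0.148, -0.607, 0.247] pointing down, gripper open.
Joint ranges: [-3.01, 3.01], [-0.46, 2.08], [-1.47, 1.51], [0.13, 2.56], [-1, 4.14], [0.04, 2.09], [-2.66, 2.66]. Speed limits (rad/s): [2.57, 2.57, 3.14, 3.14, 3.14, 3.14, 3.14].

### API

Orientations are given as a unit quaternion [x, y, z, w].
In Python, from plant import r gives the robot as it stands.
- The arm moves only by the shell command python3 -m pendant 'ROWS' [FORCE]. ROWS is JSON, a list of rows, each a list of 3 entries, a list of its own where there are three numbers: the turn, a rotation vector about the tool's x, y, z in rad, then the shift along the tool's x, y, z in m, then the opening, from 0 (shut) to 1 (fully open). In form: [[[wx, wy, wz], [tx, ty, tz], claw], ...]. A call has 1 to 10 rows; each row is the pose to reach, as a shift and turn from the pose commanded when the call began, along the tool's axes at that moment; what a row does not reach only later rows make up. A row lasts 1/10 s, in which the tool goes at most 50 mm and 8.59 degrees, less where a joint would pass 70% of its speed; a pose out of reach is approached as far as the arm can. A call with a gripper value outside its range is refused whole. The fingers move at their own pace and stop on an object; FORCE is the grip in N (left out, the last holds). Time passes only in rows, so rows that repeat a pose let the fingers close. It gives the time, the measured TCP pose, the force and the opening at its end, in the units of the state.
- r.get_state(): the state, without advancing time (a new reading comes with each control period).
- r.snapshot(name): name is "scene" or "top"; returns a dict with "image" (480x640x3 uint8, red, green, blue), "mtx" (3x3 intrinsics, pixels), "R" (3x3) and "t" (3): a world point X has camera coordinates R X + t. Camera axes: x right, y down, z forward; pixel columns grow to the right and rows downward; lengths in m; the calibration is good to about 2 mm. A picture is of the moment at which its call begins. There is no depth.
- r.finish_job(): hands the job in, once; it reports no verdict.
The state is a dict: "clock": time; "q": joint angles; "qd": joint speeds; "joint_torque": joint torques, N m; "tool_pos": TCP position; "eef_rot": TCP orientation; "contact_force": force on the tool from outside, world axes, zero at the start; "moment": the same for the moment, N m; "opening": opening from 0.0 (shut) to 1.0 (fully open).
Only numpy, scipy, OpenCV 4.12 (cv2) and the standard library are available. Lean on these libraries where they do the work, as an engineer would, in place of code of your own. Each camera call takes 0.05 s, during which the arm holds its last target. There are 200 camera calls.

## Working session

There is one attempt and no reset: what is moved stays moved. The work goes in short steps, Python scripts to look and compute and a shell command to move; the robot and the scene stay as the last step left them, time stands still between calls to the robot, and variables do not carry over. Pictures are saved under pics/ and viewed, about 8 in all and at most 12, crops included, and the job is handed in when it is done.

```bash
ls; mkdir -p pics
python3 - <<'E'
from plant import r
import cv2,numpy as np
for n in("scene","top"):
    s=r.snapshot(n); cv2.imwrite(f"pics/{n}0.png",s["image"][:,:,::-1])
    print(n,s["mtx"],s["R"],s["t"])
print(r.get_state())
E
```

```text
pics
scene [[622.92318981   0.         315.61166025]
 [  0.         622.92318981 234.84168144]
 [  0.           0.           1.        ]] [[-0.39299524  0.91942059  0.01484959]
 [ 0.62030051  0.27699204 -0.73382742]
 [-0.67880926 -0.27917948 -0.67917362]] [ 0.21816807 -0.2674677   1.71336988]
top [[452.64854867   0.         320.98767531]
 [  0.         452.64854867 231.11249011]
 [  0.           0.           1.        ]] [[-0.15829834 -0.98738961  0.00184109]
 [-0.95938246  0.15336674 -0.23677825]
 [ 0.23351002 -0.03924791 -0.97156198]] [0.08248893 0.58031136 0.81633973]
{'clock': 0.1, 'q': array([ 1.36479325,  0.68988037, -0.19449988,  1.56624152,  0.15730965,
        0.90256911, -0.21506928]), 'qd': array([-0.00064044, -0.00080734,  0.00138818, -0.00198426,  0.00043511,
        0.00055546, -0.00076109]), 'joint_torque': array([-2.77317733e-03, -5.28500962e+01, -1.27158958e+00, -1.53837276e+01,
       -5.26020722e-02,  2.02720672e-03,  7.12099973e-05]), 'tool_pos': array([ 0.14824834, -0.60657028,  0.24600167]), 'eef_rot': array([ 7.86640088e-01, -6.17411243e-01, -7.17191479e-04, -4.63206907e-04]), 'contact_force': array([-0.15264508, -0.40098728, -0.30076826]), 'moment': array([ 0.00870569,  0.00076233, -0.00895664]), 'opening': 1.003313204916981}
```

View pics/scene0.png

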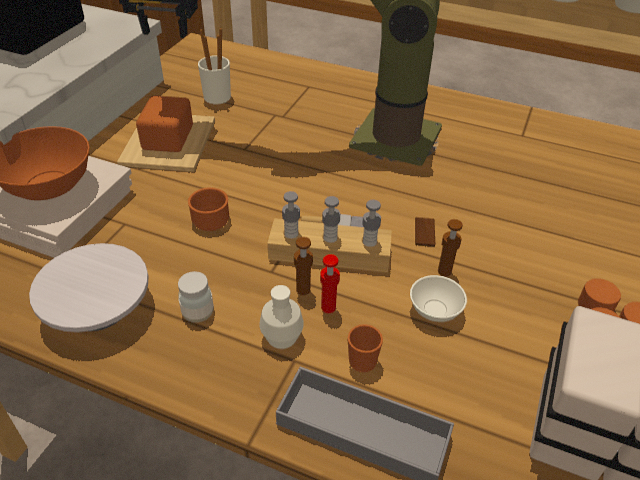

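View pics/top0.png

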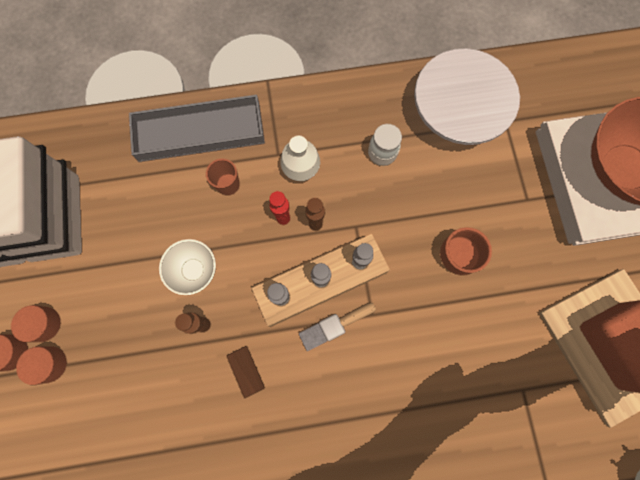

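The scene view shows the rack with three grey/white dispensers at about (290,205), (331,210) and (372,215). In the top view they're at (278,293), (320,272) and (363,254). The brown and red ones, at top (315,212), (280,207) and (188,322), are decoys.

Two terracotta vessels could be the jar: top (467,250), which is wide, and top (222,177), which is small. The wide one fits a 92 mm lip, so I'll check it in a crop.

Run:
```python
import cv2,numpy as np
t=cv2.imread("pics/top0.png");s=cv2.imread("pics/scene0.png")
c=lambda im,x,y,w,h,k:cv2.resize(im[y:y+h,x:x+w],None,fx=k,fy=k,interpolation=cv2.INTER_CUBIC)
a=c(t,245,230,160,100,5)          # 800x500
cv2.imwrite("pics/c1.png",a)
b=np.hstack([c(t,435,220,64,60,6),c(t,200,150,64,60,6)]) #768x360
d=np.hstack([c(s,180,175,64,40,6),c(s,335,320,64,40,6)])
cv2.imwrite("pics/c2.png",np.vstack([b,d]))
```

```text
(no output)
```

View pics/c1.png

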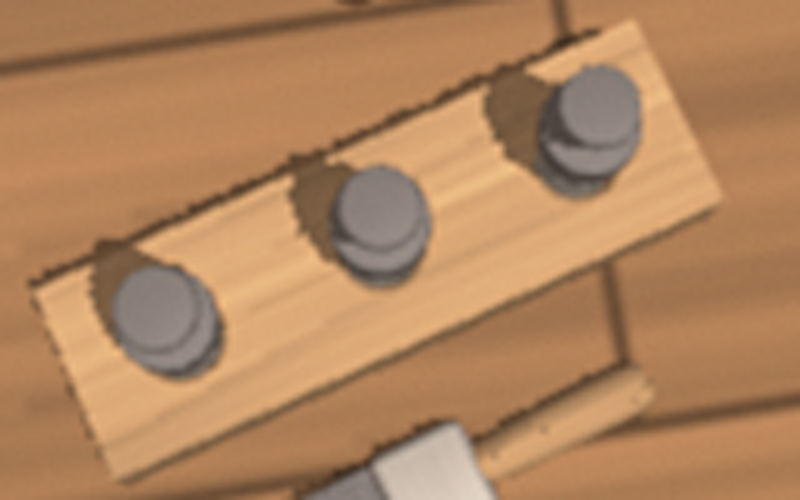

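View pics/c2.png

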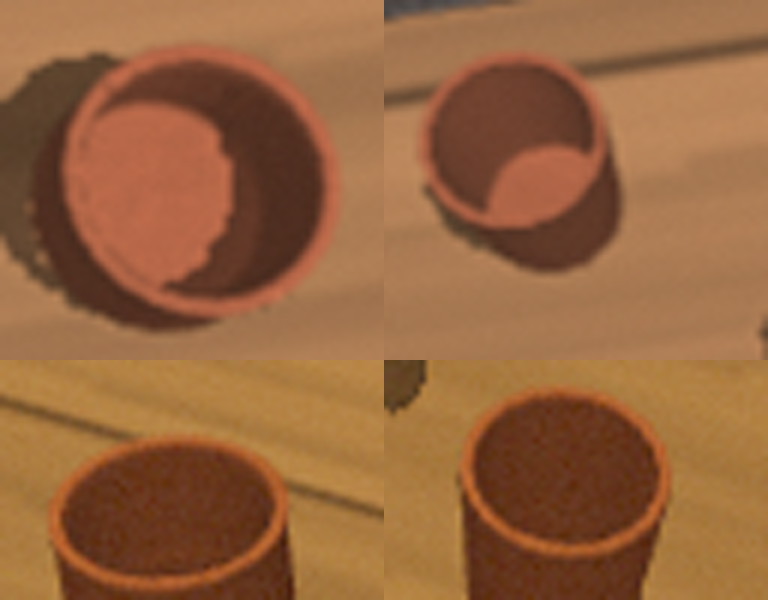

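The crops confirm the jar: the left vessel, wide with an even rim, has its lip centred at top (468.3,250). The other is the narrower beaker. The cap tops are at top (276,291.8), (321,271.6) and (364.6,251.4).

```bash
cat > h.py <<'E'
from plant import r
import numpy as np
from scipy.spatial.transform import Rotation as Ro
def ray(s,p,z):
    R=np.array(s["R"]);t=np.array(s["t"]);c=-R.T@t
    d=R.T@np.linalg.solve(np.array(s["mtx"]),[p[0],p[1],1]); return c+d*(z-c[2])/d[2]
def pr(s,X):
    v=np.array(s["mtx"])@(np.array(s["R"])@np.array(X)+s["t"]);return v[:2]/v[2]
def st():
    g=r.get_state();return np.array(g["tool_pos"]),Ro.from_quat(g["eef_rot"]),g
E
python3 - <<'E'
from h import *
np.set_printoptions(precision=4,suppress=True)
s=r.snapshot("top");sc=r.snapshot("scene")
f=lambda x,y:((x+.5)/5-.5+245,(y+.5)/5-.5+230)
for p in[(155,309),(380,208),(598,107)]:
    X=ray(s,f(*p),.153);print("cap",X,pr(sc,X))
C=np.array([ray(s,f(*p),.05) for p in[(35,288),(637,20),(722,200),(120,482)]])
m=C.mean(0);u=(C[1]-C[0]+C[2]-C[3])[:2];u/=np.linalg.norm(u);print("rack",C,m,u,np.arctan2(u[1],u[0]))
for k in(-1,0,1):print("hole",m[:2]-k*.085*u, pr(sc,[*(m[:2]-k*.085*u),.05]))
X=ray(s,(468.3,250),.06);print("jar",X,pr(sc,X))
p,R,g=st();print(p,R.as_matrix())
for n,q,z in[("bowl",(187,266),.045),("vase",(297,144),.13),("red",(279,198),.15),("brown",(315,205),.15),("glaze",(387,135),.085)]:print(n,ray(s,q,z))
E
```

```text
cap [0.4734 0.0866 0.153 ] [371.8138 204.2351]
cap [0.4956 0.005  0.153 ] [330.4563 200.106 ]
cap [ 0.5187 -0.0759  0.153 ] [289.6959 196.3525]
rack [[ 0.5013  0.1398  0.05  ]
 [ 0.5696 -0.111   0.05  ]
 [ 0.493  -0.1305  0.05  ]
 [ 0.4229  0.1169  0.05  ]] [0.4967 0.0038 0.05  ] [ 0.2676 -0.9635] -1.2998489566510665
hole [ 0.5194 -0.0781] [289.2596 233.1865]
hole [0.4967 0.0038] [328.2395 237.1594]
hole [0.4739 0.0857] [367.6532 241.1766]
jar [ 0.5051 -0.2898  0.06  ] [207.015  200.2078]
[ 0.1483 -0.6068  0.2462] [[ 0.2376 -0.9714 -0.0003]
 [-0.9714 -0.2376  0.001 ]
 [-0.0011  0.0001 -1.    ]]
bowl [0.5637 0.2613 0.045 ]
vase [0.7478 0.0103 0.13  ]
red [0.6395 0.0581 0.15  ]
brown [ 0.6162 -0.0041  0.15  ]
glaze [ 0.7593 -0.1736  0.085 ]
```

Both cameras agree: caps at about (0.519,-0.077), (0.496,0.0045) and (0.4735,0.086), jar at (0.505,-0.290). I'll go above the nearest cap with the fingers shut.

```bash
python3 -m pendant '[[[0,0,0],[-0.015,-0.017,0],0],[[0,0,0],[-0.04,-0.046,0],0],[[0,0,0],[-0.07,-0.08,0],0],[[0,0,0],[-0.10,-0.114,0],0],[[0,0,0],[-0.13,-0.148,0],0],[[0,0,0],[-0.16,-0.182,0],0],[[0,0,0],[-0.19,-0.216,0],0],[[0,0,0],[-0.22,-0.25,0],0],[[0,0,0],[-0.25,-0.284,0],0],[[0,0,0],[-0.28,-0.318,0],0]]' 20
python3 -m pendant '[[[0,0,0],[-0.03,-0.034,0],0],[[0,0,0],[-0.06,-0.068,0.005],0],[[0,0,0],[-0.09,-0.102,0.015],0],[[0,0,0],[-0.115,-0.131,0.025],0],[[0,0,0],[-0.135,-0.154,0.035],0],[[0,0,0],[-0.147,-0.168,0.045],0],[[0,0,0],[-0.147,-0.168,0.045],0],[[0,0,0],[-0.147,-0.168,0.045],0]]'
python3 - <<'E'
from h import *
import cv2
p,R,g=st();print(p,R.as_matrix().round(3),g["contact_force"])
print(R.inv().apply(np.array([.519,-.077,.165])-p))
s=r.snapshot("scene");i=s["image"][150:270,240:420,::-1]
cv2.imwrite("pics/s1.png",cv2.resize(i,None,fx=4.4,fy=4.4,interpolation=cv2.INTER_CUBIC))
E
```

```text
clock: 1.2
tool_pos: [0.3917, -0.2581, 0.2468]
eef_rot: [0.787, -0.618, 0.0, 0.0]
contact_force: [-0.4, -0.5, -0.1]
opening: 0.117
clock: 2.0
tool_pos: [0.5185, -0.0776, 0.2016]
eef_rot: [0.787, -0.617, -0.0, 0.001]
contact_force: [-0.1, 0.2, 0.4]
opening: 0.005
[ 0.51850469 -0.0775604   0.2016157 ] [[ 0.238 -0.971 -0.001]
 [-0.971 -0.238 -0.001]
 [ 0.     0.001 -1.   ]] [-0.14981848  0.16808126  0.40649399]
[-0.00044323 -0.00066426  0.03661463]
```

View pics/s1.png

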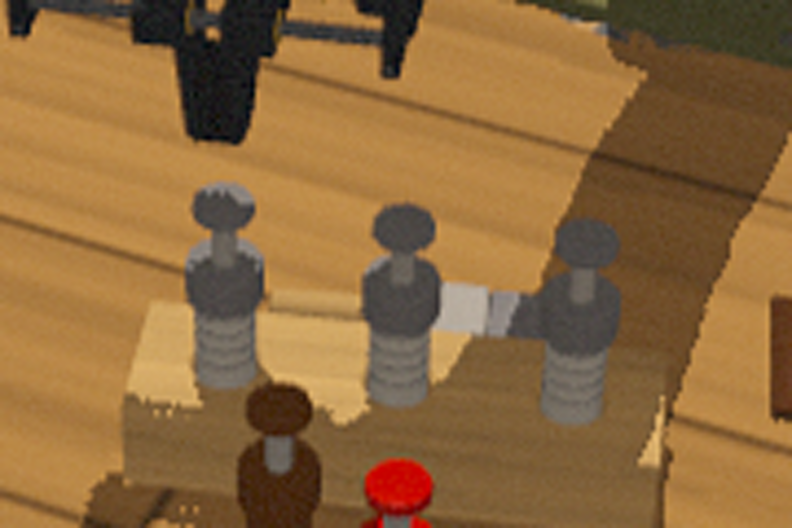

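The shut fingers (tip at crop (217,140)) are centred over the left-hand cap at crop (223,200). Next I go down to just above it, then press slowly.

```bash
python3 -m pendant '[[[0,0,0],[0,0,0.008],0],[[0,0,0],[0,0,0.018],0],[[0,0,0],[0,0,0.028],0],[[0,0,0],[0,0,0.034],0],[[0,0,0],[0,0,0.035],0],[[0,0,0],[0,0,0.036],0],[[0,0,0],[0,0,0.037],0],[[0,0,0],[0,0,0.037],0]]'
python3 -m pendant '[[[0,0,0],[0,0,0.001],0],[[0,0,0],[0,0,0.002],0],[[0,0,0],[0,0,0.003],0]]'
python3 -m pendant '[[[0,0,0],[0,0,0.001],0],[[0,0,0],[0,0,0.002],0]]'
python3 -m pendant '[[[0,0,0],[0,0,0.001],0],[[0,0,0],[0,0,0.002],0]]'
```

```text
clock: 2.85
tool_pos: [0.5193, -0.0769, 0.1648]
eef_rot: [0.787, -0.617, 0.0, -0.0]
contact_force: [-0.0, 0.3, -0.0]
opening: 0.004
clock: 3.15
tool_pos: [0.5192, -0.0769, 0.1618]
eef_rot: [0.787, -0.617, 0.0, -0.0]
contact_force: [-0.3, -0.5, 2.5]
opening: 0.008
clock: 3.35
tool_pos: [0.5195, -0.0769, 0.1601]
eef_rot: [0.787, -0.617, 0.0, -0.0]
contact_force: [-0.8, -0.2, 6.4]
opening: 0.009
clock: 3.55
tool_pos: [0.5196, -0.077, 0.1583]
eef_rot: [0.787, -0.617, 0.001, -0.0]
contact_force: [-1.0, -0.1, 7.3]
opening: 0.002
```

```bash
python3 -m pendant '[[[0,0,0],[0,0,0.001],0],[[0,0,0],[0,0,0.002],0]]'
python3 -m pendant '[[[0,0,0],[0,0,0.001],0],[[0,0,0],[0,0,0.002],0]]'
```

```text
clock: 3.75
tool_pos: [0.5197, -0.077, 0.1565]
eef_rot: [0.787, -0.617, 0.001, -0.0]
contact_force: [-0.9, -0.8, 8.5]
opening: 0.001
clock: 3.95
tool_pos: [0.5198, -0.077, 0.1546]
eef_rot: [0.787, -0.618, 0.001, -0.0]
contact_force: [-1.8, 0.4, 11.2]
opening: 0.008
```

Climbing clearly at about 5.5 mm of stroke. A little more covers the quarter stroke (6.25 mm).

```bash
python3 -m pendant '[[[0,0,0],[0,0,0.0009],0],[[0,0,0],[0,0,0.0017],0]]'
```

```text
clock: 4.15
tool_pos: [0.5199, -0.077, 0.1532]
eef_rot: [0.787, -0.618, 0.001, -0.001]
contact_force: [-0.5, -0.6, 12.7]
opening: 0.007
```

It rose 6.4 → 12.7 N over about 6.6 mm of stroke, so this one is caked. Backing off now and opening to 0.6, which leaves room for the neighbours.

```bash
python3 -m pendant '[[[0,0,0],[0,0,-0.010],0],[[0,0,0],[0,0,-0.025],0],[[0,0,0],[0,0,-0.04],0.2],[[0,0,0],[0,0,-0.047],0.6],[[0,0,0],[0,0,-0.047],0.6],[[0,0,0],[0,0,-0.047],0.6],[[0,0,0],[0,0,-0.047],0.6],[[0,0,0],[0,0,-0.047],0.6],[[0,0,0],[0,0,-0.047],0.6]]'
python3 - <<'E'
from h import *
p,R,g=st();print(p,R.inv().apply(np.array([.519,-.077,.108])-p),R.as_matrix()[2],g["opening"])
E
```

```text
clock: 5.05
tool_pos: [0.5189, -0.0769, 0.1986]
eef_rot: [0.787, -0.617, -0.0, 0.0]
contact_force: [-0.3, 0.2, -0.6]
opening: 0.594
[ 0.51890763 -0.07690255  0.19857888] [ 0.00013352 -0.00013997  0.09057877] [-1.86848734e-04  8.10178465e-04 -9.99999654e-01] 0.5940797430030963
```

```bash
python3 -m pendant '[[[0,0,0],[0,0,0.010],0.6],[[0,0,0],[0,0,0.025],0.6],[[0,0,0],[0,0,0.04],0.6],[[0,0,0],[0,0,0.055],0.6],[[0,0,0],[0,0,0.07],0.6],[[0,0,0],[0,0,0.08],0.6],[[0,0,0],[0,0,0.087],0.6],[[0,0,0],[0,0,0.0905],0.6],[[0,0,0],[0,0,0.0905],0.6]]' 20
python3 -m pendant '[[[0,0,0],[0,0,0],0.2],[[0,0,0],[0,0,0],0.2],[[0,0,0],[0,0,0],0.2],[[0,0,0],[0,0,0],0.2],[[0,0,0],[0,0,0],0.2],[[0,0,0],[0,0,0],0.2]]' 20
```

```text
clock: 5.95
tool_pos: [0.519, -0.0769, 0.1082]
eef_rot: [0.787, -0.617, -0.0, 0.0]
contact_force: [0.5, 0.3, -0.4]
opening: 0.6
clock: 6.55
tool_pos: [0.5195, -0.0768, 0.1089]
eef_rot: [0.787, -0.617, 0.0, -0.0]
contact_force: [-0.6, 0.7, 4.1]
opening: 0.419
```

```bash
python3 -m pendant '[[[0,0,0],[0,0,-0.005],0.2],[[0,0,0],[0,0,-0.014],0.2],[[0,0,0],[0,0,-0.024],0.2],[[0,0,0],[0,0,-0.034],0.2],[[0,0,0],[0,0,-0.044],0.2],[[0,0,0],[0,0,-0.054],0.2],[[0,0,0],[0,0,-0.064],0.2],[[0,0,0],[0,0,-0.072],0.2],[[0,0,0],[0,0,-0.075],0.2],[[0,0,0],[0,0,-0.075],0.2]]' 25
python3 -m pendant '[[[0,0,0],[0.01,0.003,0],0.2],[[0,0,0],[0.03,0.0095,0],0.2],[[0,0,0],[0.055,0.017,0],0.2],[[0,0,0],[0.085,0.027,0],0.2],[[0,0,0],[0.115,0.036,0],0.2],[[0,0,0],[0.145,0.046,0],0.2],[[0,0,0],[0.17,0.0535,0],0.2],[[0,0,0],[0.19,0.06,0],0.2],[[0,0,0],[0.2,0.063,0],0.2],[[0,0,0],[0.2035,0.064,0],0.2]]'
python3 -m pendant '[[[0,0,0],[0,0,0],0.2],[[0,0,0],[0,0,0],0.2]]'
python3 - <<'E'
from h import *
import cv2
p,R,g=st();print(p,R.inv().apply(np.array([.505,-.290,.0995])-p),R.as_matrix()[2],g["opening"])
f=lambda n,x,y,w,h,k:cv2.resize(r.snapshot(n)["image"][y:y+h,x:x+w,::-1],None,fx=k,fy=k,interpolation=cv2.INTER_CUBIC)
cv2.imwrite("pics/s2.png",np.hstack([f("scene",150,110,100,140,4),f("top",420,180,100,140,4)]))
E
```

```text
clock: 7.55
tool_pos: [0.5193, -0.077, 0.184]
eef_rot: [0.787, -0.617, 0.0, -0.0]
contact_force: [0.1, 0.1, -1.8]
opening: 0.428
clock: 8.55
tool_pos: [0.5044, -0.2914, 0.1829]
eef_rot: [0.786, -0.618, -0.0, 0.0]
contact_force: [1.3, -0.5, -3.0]
opening: 0.424
clock: 8.75
tool_pos: [0.5056, -0.2882, 0.1834]
eef_rot: [0.787, -0.617, -0.0, -0.0]
contact_force: [0.4, -0.4, -2.1]
opening: 0.426
[ 0.50560641 -0.28817691  0.18340242] [0.0017263  0.00103601 0.08390027] [-1.20942831e-03 -1.27241600e-04 -9.99999261e-01] 0.42562411677924483
```

View pics/s2.png

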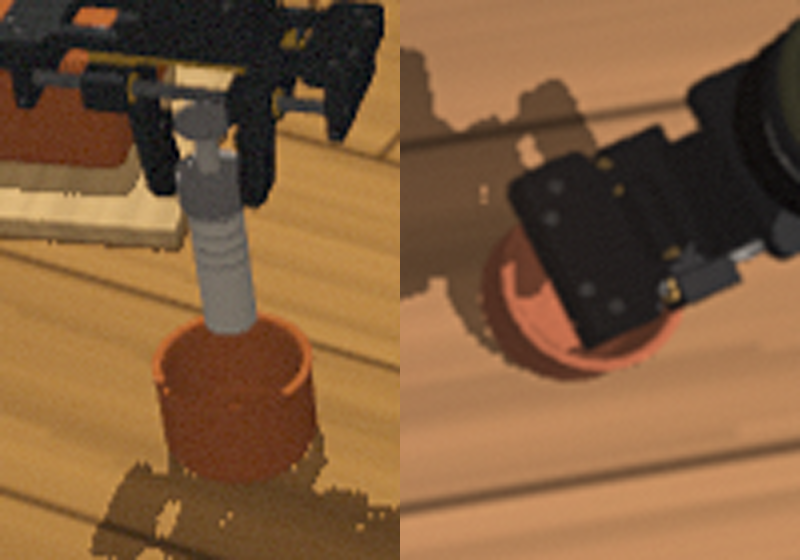

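The dispenser hangs upright in the grip, leaning no more than the jar walls do in this perspective. Its foot, at crop (230,325), is above the jar mouth. I lower it, slowly over the last part.

```bash
python3 -m pendant '[[[0,0,0],[0.0015,0.001,0.01],0.2],[[0,0,0],[0.0015,0.001,0.025],0.2],[[0,0,0],[0.0015,0.001,0.04],0.2],[[0,0,0],[0.0015,0.001,0.052],0.2],[[0,0,0],[0.0015,0.001,0.062],0.2],[[0,0,0],[0.0015,0.001,0.069],0.2],[[0,0,0],[0.0015,0.001,0.074],0.2],[[0,0,0],[0.0015,0.001,0.077],0.2],[[0,0,0],[0.0015,0.001,0.079],0.2],[[0,0,0],[0.0015,0.001,0.08],0.2]]'
python3 -m pendant '[[[0,0,0],[0,0,0.001],0.2],[[0,0,0],[0,0,0.002],0.2],[[0,0,0],[0,0,0.003],0.2]]'
```

```text
clock: 9.85
tool_pos: [0.5049, -0.2916, 0.1037]
eef_rot: [0.787, -0.617, 0.0, -0.0]
contact_force: [-0.0, -0.5, -2.6]
opening: 0.421
clock: 10.15
tool_pos: [0.5048, -0.2916, 0.1006]
eef_rot: [0.787, -0.617, 0.0, -0.0]
contact_force: [-0.3, 0.4, -3.6]
opening: 0.424
```

```bash
python3 -m pendant '[[[0,0,0],[0,0,0.0005],0.2],[[0,0,0],[0,0,0.001],0.2]]'
```

```text
clock: 10.35
tool_pos: [0.505, -0.2915, 0.1]
eef_rot: [0.787, -0.617, 0.0, -0.0]
contact_force: [-0.7, 1.2, 4.4]
opening: 0.425
```

Foot is on the jar floor (+4.4 N). Release and go up.

```bash
python3 -m pendant '[[[0,0,0],[0,0,0],0.5],[[0,0,0],[0,0,0],0.65],[[0,0,0],[0,0,0],0.65],[[0,0,0],[0,0,0],0.65],[[0,0,0],[0,0,0],0.65]]'
python3 -m pendant '[[[0,0,0],[0,0,-0.006],0.65],[[0,0,0],[0,0,-0.02],0.65],[[0,0,0],[0,0,-0.035],0.65],[[0,0,0],[0,0,-0.05],0.65],[[0,0,0],[0,0,-0.065],0.65],[[0,0,0],[0,0,-0.08],0.65],[[0,0,0],[0,0,-0.095],0.3],[[0,0,0],[0,0,-0.1],0],[[0,0,0],[0,0,-0.1],0]]'
python3 - <<'E'
from h import *
import cv2
p,R,g=st();print(p,R.inv().apply(np.array([.496,.0045,.2])-p),g["opening"])
f=lambda n,x,y,w,h,k:cv2.resize(r.snapshot(n)["image"][y:y+h,x:x+w,::-1],None,fx=k,fy=k,interpolation=cv2.INTER_CUBIC)
cv2.imwrite("pics/s3.png",np.hstack([f("scene",150,110,100,140,4),f("top",420,180,100,140,4)]))
E
```

```text
clock: 10.85
tool_pos: [0.5047, -0.2915, 0.0995]
eef_rot: [0.787, -0.617, 0.0, 0.0]
contact_force: [0.4, -0.7, 0.0]
opening: 0.648
clock: 11.75
tool_pos: [0.5052, -0.2918, 0.2009]
eef_rot: [0.787, -0.618, 0.001, -0.0]
contact_force: [-0.9, 0.2, -0.2]
opening: 0.399
[ 0.50523441 -0.29182424  0.20090922] [-0.29004875 -0.06136447  0.00052684] 0.39872943296800534
```

View pics/s3.png

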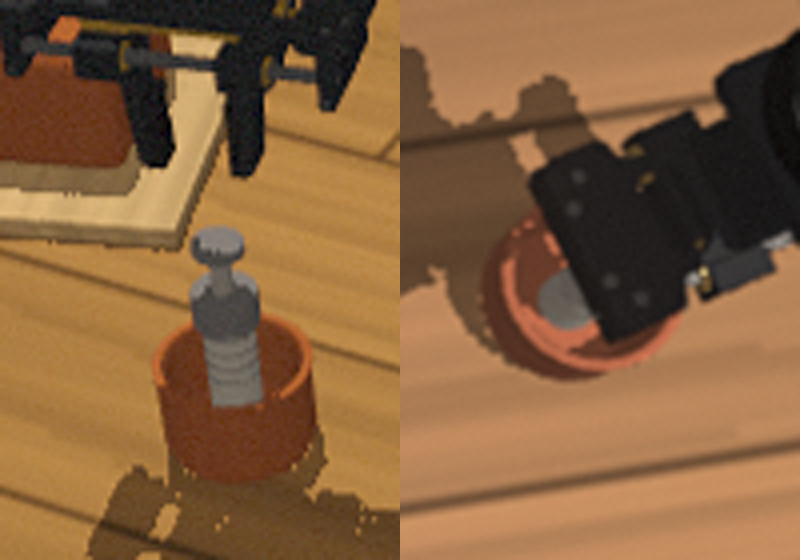

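It stands upright in the jar, and the jar hasn't moved. On to the middle dispenser.

```bash
python3 -m pendant '[[[0,0,0],[-0.015,-0.003,0],0],[[0,0,0],[-0.045,-0.0095,0],0],[[0,0,0],[-0.085,-0.018,0],0],[[0,0,0],[-0.125,-0.026,0],0],[[0,0,0],[-0.165,-0.035,0],0],[[0,0,0],[-0.205,-0.043,0],0],[[0,0,0],[-0.24,-0.0505,0],0],[[0,0,0],[-0.268,-0.0565,0],0],[[0,0,0],[-0.284,-0.06,0],0],[[0,0,0],[-0.29,-0.0615,0],0]]'
python3 -m pendant '[[[0,0,0],[0,0,0.008],0],[[0,0,0],[0,0,0.018],0],[[0,0,0],[0,0,0.028],0],[[0,0,0],[0,0,0.034],0],[[0,0,0],[0,0,0.035],0],[[0,0,0],[0,0,0.035],0]]'
python3 -m pendant '[[[0,0,0],[0,0,0.001],0],[[0,0,0],[0,0,0.002],0],[[0,0,0],[0,0,0.003],0]]'
python3 -m pendant '[[[0,0,0],[0,0,0.001],0],[[0,0,0],[0,0,0.002],0]]'
python3 -m pendant '[[[0,0,0],[0,0,0.001],0],[[0,0,0],[0,0,0.002],0]]'
```

```text
clock: 12.85
tool_pos: [0.4945, 0.0083, 0.1991]
eef_rot: [0.788, -0.616, -0.001, -0.0]
contact_force: [0.6, -0.7, -0.4]
opening: 0.002
clock: 13.45
tool_pos: [0.4954, 0.0044, 0.1641]
eef_rot: [0.786, -0.618, -0.0, 0.0]
contact_force: [-0.1, 0.3, 0.0]
opening: 0.005
clock: 13.75
tool_pos: [0.4957, 0.0048, 0.1617]
eef_rot: [0.787, -0.617, 0.0, -0.0]
contact_force: [-1.0, 0.9, 0.1]
opening: 0.007
clock: 13.95
tool_pos: [0.4956, 0.0049, 0.1595]
eef_rot: [0.787, -0.617, 0.0, -0.0]
contact_force: [-0.3, -0.6, 1.0]
opening: 0.006
clock: 14.15
tool_pos: [0.4958, 0.0048, 0.1578]
eef_rot: [0.787, -0.617, 0.0, -0.0]
contact_force: [-0.5, 0.2, 5.6]
opening: 0.004
```

```bash
for i in 1 2 3; do python3 -m pendant '[[[0,0,0],[0,0,0.001],0],[[0,0,0],[0,0,0.002],0]]' | egrep 'clock|pos|force'; done
```

```text
clock: 14.35
tool_pos: [0.4957, 0.0048, 0.1557]
contact_force: [-0.4, -0.1, 4.2]
clock: 14.55
tool_pos: [0.4957, 0.0048, 0.1535]
contact_force: [0.2, -0.9, 5.5]
clock: 14.75
tool_pos: [0.4956, 0.0048, 0.1514]
contact_force: [-0.5, 0.2, 4.3]
```

Even at 4–5.6 N over more than 7 mm, so this one is clear. Continuing home.

```bash
python3 -m pendant '[[[0,0,0],[0,0,0.001],0],[[0,0,0],[0,0,0.002],0],[[0,0,0],[0,0,0.003],0],[[0,0,0],[0,0,0.004],0],[[0,0,0],[0,0,0.005],0],[[0,0,0],[0,0,0.006],0]]'
python3 -m pendant '[[[0,0,0],[0,0,0.001],0],[[0,0,0],[0,0,0.002],0],[[0,0,0],[0,0,0.003],0],[[0,0,0],[0,0,0.004],0],[[0,0,0],[0,0,0.005],0]]'
python3 -m pendant '[[[0,0,0],[0,0,0.001],0],[[0,0,0],[0,0,0.002],0]]'
python3 -m pendant '[[[0,0,0],[0,0,0.001],0],[[0,0,0],[0,0,0.001],0]]'
```

```text
clock: 15.35
tool_pos: [0.4956, 0.0048, 0.1454]
eef_rot: [0.787, -0.617, 0.0, -0.0]
contact_force: [0.4, -0.1, 4.6]
opening: 0.005
clock: 15.85
tool_pos: [0.4956, 0.0048, 0.1404]
eef_rot: [0.787, -0.617, 0.0, -0.0]
contact_force: [-0.1, 0.2, 5.0]
opening: 0.002
clock: 16.05
tool_pos: [0.4956, 0.0048, 0.1385]
eef_rot: [0.787, -0.617, 0.0, -0.0]
contact_force: [-0.6, -0.2, 4.8]
opening: 0.007
clock: 16.25
tool_pos: [0.4955, 0.0048, 0.1374]
eef_rot: [0.787, -0.617, 0.0, 0.0]
contact_force: [0.0, -0.5, 4.0]
opening: 0.006
```

```bash
python3 -m pendant '[[[0,0,0],[0,0,0.0005],0],[[0,0,0],[0,0,0.001],0]]' | egrep 'pos|force'
python3 -m pendant '[[[0,0,0],[0,0,0.0005],0],[[0,0,0],[0,0,0.001],0]]'| egrep 'pos|force'
```

```text
tool_pos: [0.4956, 0.0048, 0.1365]
contact_force: [0.6, -0.3, 4.8]
tool_pos: [0.4957, 0.0048, 0.1358]
contact_force: [-1.4, -0.4, 8.8]
```

```bash
python3 -m pendant '[[[0,0,0],[0,0,0.0005],0],[[0,0,0],[0,0,0.0005],0]]'| egrep 'pos|force'
```

```text
tool_pos: [0.4958, 0.0048, 0.1355]
contact_force: [-0.1, 0.9, 10.7]
```

Hard stop reached at 10.7 N. On to the third dispenser.

```bash
python3 -m pendant '[[[0,0,0],[0,0,-0.01],0],[[0,0,0],[0,0,-0.025],0],[[0,0,0],[0,0,-0.045],0],[[0,0,0],[-0.008,0,-0.06],0],[[0,0,0],[-0.03,0.001,-0.064],0],[[0,0,0],[-0.055,0.002,-0.064],0],[[0,0,0],[-0.075,0.0024,-0.064],0],[[0,0,0],[-0.0842,0.0024,-0.064],0],[[0,0,0],[-0.0842,0.0024,-0.064],0],[[0,0,0],[-0.0842,0.0024,-0.064],0]]'
python3 -m pendant '[[[0,0,0],[0,0,0.008],0],[[0,0,0],[0,0,0.018],0],[[0,0,0],[0,0,0.028],0],[[0,0,0],[0,0,0.033],0],[[0,0,0],[0,0,0.034],0],[[0,0,0],[0,0,0.034],0]]'
python3 -m pendant '[[[0,0,0],[0,0,0.001],0],[[0,0,0],[0,0,0.002],0],[[0,0,0],[0,0,0.003],0]]'
for i in 1 2 3; do python3 -m pendant '[[[0,0,0],[0,0,0.001],0],[[0,0,0],[0,0,0.002],0]]' | egrep 'clock|pos|force'; done
```

```text
clock: 17.85
tool_pos: [0.4732, 0.085, 0.1989]
eef_rot: [0.786, -0.618, 0.0, 0.001]
contact_force: [0.5, -0.9, -0.4]
opening: 0.003
clock: 18.45
tool_pos: [0.4731, 0.086, 0.1647]
eef_rot: [0.787, -0.617, -0.0, 0.0]
contact_force: [-0.5, -0.1, 0.7]
opening: 0.008
clock: 18.75
tool_pos: [0.4734, 0.0861, 0.1622]
eef_rot: [0.787, -0.617, 0.0, -0.0]
contact_force: [-0.3, -0.0, -0.0]
opening: 0.002
clock: 18.95
tool_pos: [0.4734, 0.0861, 0.1601]
contact_force: [-0.4, 0.7, 3.1]
clock: 19.15
tool_pos: [0.4734, 0.0861, 0.1581]
contact_force: [0.4, 0.2, 2.9]
clock: 19.35
tool_pos: [0.4733, 0.0861, 0.156]
contact_force: [-0.1, -0.3, 3.7]
```

```bash
for i in 1 2 3; do python3 -m pendant '[[[0,0,0],[0,0,0.001],0],[[0,0,0],[0,0,0.002],0]]' | egrep 'clock|pos|force'; done
```

```text
clock: 19.55
tool_pos: [0.4733, 0.0861, 0.1539]
contact_force: [-0.1, 1.5, 2.3]
clock: 19.75
tool_pos: [0.4733, 0.0861, 0.1519]
contact_force: [0.8, -0.3, 2.4]
clock: 19.95
tool_pos: [0.4732, 0.0861, 0.1499]
contact_force: [0.3, 0.2, 2.5]
```

Even at about 2.5–3.7 N over more than 10 mm, so this one is clear too. Pushing it home.

```bash
python3 -m pendant '[[[0,0,0],[0,0,0.001],0],[[0,0,0],[0,0,0.002],0],[[0,0,0],[0,0,0.003],0],[[0,0,0],[0,0,0.004],0],[[0,0,0],[0,0,0.005],0],[[0,0,0],[0,0,0.006],0]]' | egrep 'pos|force'
python3 -m pendant '[[[0,0,0],[0,0,0.001],0],[[0,0,0],[0,0,0.002],0],[[0,0,0],[0,0,0.003],0],[[0,0,0],[0,0,0.004],0],[[0,0,0],[0,0,0.005],0]]' | egrep 'pos|force'
python3 -m pendant '[[[0,0,0],[0,0,0.0007],0],[[0,0,0],[0,0,0.0015],0]]' | egrep 'pos|force'
```

```text
tool_pos: [0.4733, 0.086, 0.1439]
contact_force: [-0.8, 1.3, 3.2]
tool_pos: [0.4732, 0.086, 0.1389]
contact_force: [0.2, -0.2, 3.1]
tool_pos: [0.4732, 0.086, 0.1374]
contact_force: [-0.3, 0.1, 3.3]
```

```bash
python3 -m pendant '[[[0,0,0],[0,0,0.0005],0],[[0,0,0],[0,0,0.001],0]]' | egrep 'pos|force'
```

```text
tool_pos: [0.4733, 0.0861, 0.1366]
contact_force: [0.1, 0.2, 5.4]
```

```bash
python3 -m pendant '[[[0,0,0],[0,0,0.0005],0],[[0,0,0],[0,0,0.001],0]]' | egrep 'pos|force'
```

```text
tool_pos: [0.4734, 0.0861, 0.1359]
contact_force: [-1.2, 0.5, 8.6]
```

```bash
python3 -m pendant '[[[0,0,0],[0,0,0.0004],0],[[0,0,0],[0,0,-0.01],0],[[0,0,0],[0,0,-0.03],0],[[0,0,0],[0,0,-0.055],0],[[0,0,0],[0,0,-0.08],0],[[0,0,0],[-0.02,0,-0.1],0],[[0,0,0],[-0.055,0,-0.11],0],[[0,0,0],[-0.09,0,-0.11],0],[[0,0,0],[-0.12,0,-0.11],0],[[0,0,0],[-0.13,0,-0.11],0]]'
python3 -m pendant '[[[0,0,0],[0,0,0],0],[[0,0,0],[0,0,0],0],[[0,0,0],[0,0,0],0]]'
python3 - <<'E'
from h import *
import cv2
f=lambda n,x,y,w,h,k:cv2.resize(r.snapshot(n)["image"][y:y+h,x:x+w,::-1],None,fx=k,fy=k,interpolation=cv2.INTER_CUBIC)
cv2.imwrite("pics/s4.png",np.vstack([f("scene",170,130,300,110,2.6),f("top",230,180,300,110,2.6)]))
E
```

```text
clock: 22.65
tool_pos: [0.4409, 0.2156, 0.2457]
eef_rot: [0.788, -0.615, -0.001, -0.0]
contact_force: [-0.2, 0.3, 0.1]
opening: 0.004
clock: 22.95
tool_pos: [0.4428, 0.2101, 0.2454]
eef_rot: [0.786, -0.619, 0.0, 0.001]
contact_force: [0.0, -1.1, -0.7]
opening: 0.005
```

View pics/s4.png

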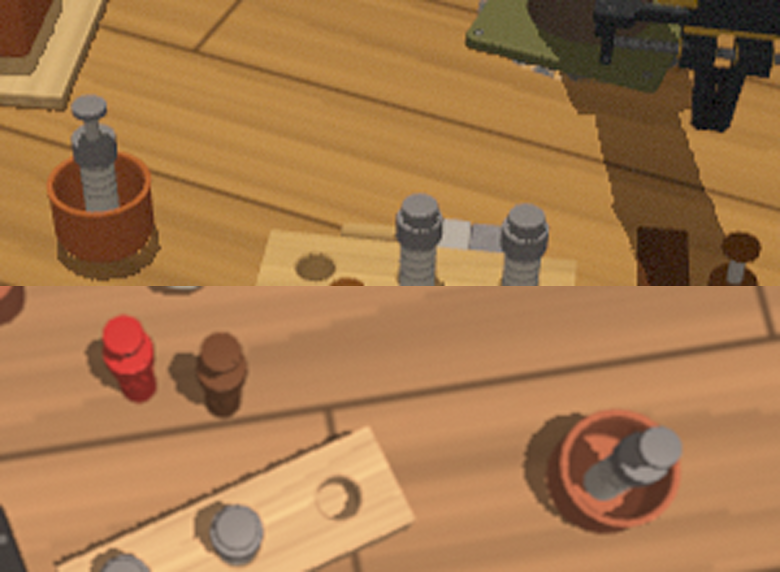

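The two clear dispensers are in the rack with their caps down on the collars, at crop (419,210) and (525,215). The caked one stands upright in the jar at crop (97,160), and nothing else has moved.

```bash
python3 -c "
from plant import r
print(r.get_state()['clock'],r.finish_job())"
```

```text
the job is handed in; nothing more can be done
23.05 None
```

I checked all three plungers. One was caked and now stands upright in the soaking jar; the other two are pushed home and still in their holes.

| Rack position | Resistance | Verdict | Where it is now |
|---|---|---|---|
| Hole nearest the jar | Climbed from 6.4 to 12.7 N by about 6.6 mm of stroke | Caked | Backed off, lifted out by its collar, standing in the jar |
| Middle | Even, 4–5.6 N | Clear | Pushed to the hard stop (10.7 N), left in its hole |
| Far end | Even, about 2.3–3.7 N | Clear | Pushed to the hard stop (8.6 N at the last reading, then 0.4 mm further), left in its hole |

- **Order:** I moved the caked dispenser to the jar before pressing the other two. I took your instructions to apply to each dispenser in turn.
- **Force:** the highest force read while pressing was 12.7 N. Readings came only at the end of each short move, so there is none for that final 0.4 mm on the far-end plunger.
- **Final pictures:** both clear caps are down, the caked dispenser is upright, and the jar and the objects in the cropped view haven't moved. The crop left out the vase, glaze jar, bowl and beaker, but the arm didn't work near them.

I handed the job in at 23 s with the gripper clear of everything. No check failed or disagreed.

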